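# Make up the pottery class kits

### The job

Make up the two pottery class kits: in the three-bay tray the tall jar goes in the middle bay, with the clay dish and the wooden stamp in the two end bays, either way round; in the two-bay tray the squat jar goes in one bay and the flat wooden rib in the other, either way round. Set each thing down gently, never dropping it, so that it stands upright (the rib lies flat) on the floor of its bay. Leave the vase, bottle and spatula where they are.

Things in the scene. Friction and masses are not known exactly. Their poses are not given: they have to be found in the camera images.
- tall_jar_c (a point): Loose. Its z axis points up as it stands. Closed white screw-top jar, the taller and slimmer of the two: 40 mm diameter, 64 mm high (the grey lid is the top 14 mm, 36 mm diameter). This point is its centre, 32 mm above its underside. About 140 g.
- squat_jar_c (a point): Loose. Its z axis points up as it stands. Closed white screw-top jar, the lower and wider of the two: 56 mm diameter, 40 mm high (the grey lid is the top 12 mm, 52 mm diameter). This point is its centre, 20 mm above its underside. About 130 g.
- dish_c (a point): Loose. Its z axis points up as it stands. Small open dish of fired red clay, mouth up: 54 mm outside diameter with upright sides (they taper to 46 mm only in the lowest 6 mm), 36 mm high, wall 4 mm. This point is on its axis, 18 mm above its underside. Grasp it from outside across its diameter. About 80 g.
- stamp_c (a point): Loose. Its z axis points up as it stands. Dark wooden clay stamp standing on its foot: foot 40 mm diameter and 8 mm high, above it a straight round handle of 26 mm diameter up to 64 mm. This point is its centre, 32 mm above its underside. Hold the handle clear above the foot. About 70 g.
- rib_c (a point): Loose. Its z axis points up as it stands. Dark wooden potter's rib lying flat: a bar with round ends, 84 mm long (its x axis), 32 mm wide (its y axis), 14 mm thick, with a dark spot near one end. This point is its centre, 7 mm above its underside. Grasp it across its width at the middle. In the tray it fits a bay with its length along the tray's x axis, to within about 10 mm. About 40 g.
- tray3: White plastic tray, fixed to the table, origin at the centre of its underside, z up. Three bays stand in a row along the tray's own y axis, divided by 4 mm walls. Outside 118 mm (x) by 238 mm (y), 16 mm high; floor 4 mm thick, so the bay floors lie 4 mm above the origin and the walls rise 12 mm above the floors. Each bay is 74 mm (y) by 110 mm (x) inside; the bay centres are at x = 0 and y = -78, 0 and +78 mm from the origin.
- tray2: White plastic tray, fixed to the table, origin at the centre of its underside, z up. Two bays stand in a row along the tray's own y axis, divided by 4 mm walls. Outside 118 mm (x) by 196 mm (y), 16 mm high; floor 4 mm thick, so the bay floors lie 4 mm above the origin and the walls rise 12 mm above the floors. Each bay is 92 mm (y) by 110 mm (x) inside; the bay centres are at x = 0 and y = -48 and +48 mm from the origin.
- vase_c (a point): Bystander: white bellied vase, 82 mm diameter, 120 mm high, standing beyond the trays; this point is its centre, 60 mm up. Leave it alone.
- bottle_c (a point): Bystander: clear closed bottle, 60 mm diameter, 150 mm high, standing far to the robot's right; this point is its centre, 75 mm up. Leave it alone.
- spatula: Bystander: a spatula lying on the table far to the robot's left, its length along its x axis. Leave it alone.
Mind the look-alikes: they are no part of the job. What is shaped like the tray2 but pink or red is not meant.

How it is judged:
By the outcome, as a careful person would: the job done as asked, in the order asked, and still so for the second after the job is handed in, with the robot touching nothing.
It also fails if it takes over 120 s, if anything falls off the work surface, if the arm or the gripper's body presses on something with over 40 N, if the wrist force passes 120 N, or if a joint passes its speed limit or range.

### The arm

A 6-joint arm with a two-finger parallel gripper is mounted at the origin on the work surface. World frame = base frame: x ahead of the robot, y to its left, z up, the work surface at z = 0. Lengths are in m, angles in rad, forces in N, time in s.
With the tool pointing down it reaches from about 0.3 to 0.875 m from the base axis. Payload 6.4 kg.
Tool frame: the origin (TCP) lies at the very end of the fingers, on their centre line; the grasp point (between the pads) lies tcp_to_grasp behind it (tcp_to_grasp is the distance from the TCP to the grasp point, in m); z points along the fingers, y is the direction in which the jaws open and shut (so a half turn about z gives the same grasp; the last joint's range is limited). The gripper opens to 85 mm and grips with 20 to 120 N. Pads are 22 mm wide; open, the fingers measure 114 mm over their backs; the gripper's body (76 mm by 85 mm) begins 54 mm behind the grasp point. The pads swing forward as they close: fully open they stand 13 mm farther back than shut.
Start: joints at [-0.206, 0.181, 1.607, -0, 1.354, -0.206], TCP at [0.575, 0, 0.231] pointing down, gripper open.
Joint ranges: [-2.99, 2.99], [-0.89, 2.07], [0.3, 2.58], [-1.14, 4.28], [0, 2.63], [-3.12, 3.12]. Speed limits (rad/s): [2.57, 2.57, 3.01, 3.14, 3.14, 3.14].

### API

Orientations are given as a unit quaternion [w, x, y, z].
In Python, from bench import get_obs, camera, hand_in, tcp_to_grasp gives the robot as it stands.
- The arm moves only by the shell command python3 -m inch 'ROWS' [OPENING]. ROWS is JSON, a list of rows, each an object with "delta_pos": the shift along the tool's x, y, z in cm, a list of three; "rotation": the turn, a rotation vector about the tool's x, y, z in rad, a list of three. In form: [{"delta_pos": [x, y, z], "rotation": [rx, ry, rz]}, ...]. A call has 1 to 10 rows; each row shifts and turns the commanded pose from where the row before left it, along the tool's axes as they then stand; what a row does not reach is not made up. A row lasts 1/10 s, in which the tool goes at most 50 mm and 8.59 degrees, less where a joint would pass 70% of its speed; a pose out of reach is approached as far as the arm can. A call is refused whole if a number of a shift passes 5 or a number of a turn 0.15, either way. A call with a gripper value outside its range is refused whole. OPENING is the finger opening in cm, from 0 to 8.54, set as the call begins (- or left out, the last holds). The fingers move at their own pace and stop on an object; the grip force is fixed at half the most. Time passes only in rows, so rows that do not move let the fingers close. It gives the time, the measured TCP pose, the force and the opening at its end, in the units of the state.
- get_obs(): the state, without advancing time (a new reading comes with each control period).
- camera(name): name is "scene" or "side" or "wrist"; returns a dict with "color" (384x512x3 uint8, red, green, blue), "vfov" (degrees; the focal length in pixels is half the picture's height over the tangent of half this angle, whatever the lens; pixels are square), "cx", "cy" (the principal point, pixels), "k1" (the pictures are not rectified: a ray, as slopes to the right and down, at radius r is drawn at 1 + k1 r^2 times it, then the intrinsics apply), "eye" and "orientation" of the camera in the world; the wrist camera has in their place "T_tool_cam" (4x4, takes a point from camera to tool coordinates, whose origin is the TCP and whose axes are the flange's). Camera axes: x right, y down, z forward; pixel columns grow to the right and rows downward; lengths in m; the calibration is good to about 2 mm. A picture is of the moment at which its call begins: read the wrist's pose just before it. There is no depth.
- hand_in(): hands the job in, once; it reports no verdict.
The state is a dict: "time_s": time; "q": joint angles; "dq": joint speeds; "joint_efforts": joint torques, N m; "eef_pos": TCP position; "eef_rot": TCP orientation; "wrist_force": force on the tool from outside, world axes, zero at the start; "torque": the same for the moment, N m; "opening": opening from 0.0 (shut) to 1.0 (fully open).
Only numpy, scipy, OpenCV 4.12 (cv2) and the standard library are available. Lean on these libraries where they do the work, as an engineer would, in place of code of your own. Each camera call takes 0.05 s, during which the arm holds its last target.

## Working session

There is one attempt and no reset: what is moved stays moved. The work goes in short steps, Python scripts to look and compute and a shell command to move; the robot and the scene stay as the last step left them, time stands still between calls to the robot, and variables do not carry over. Pictures are saved under pics/ and viewed, and the job is handed in when it is done.

```bash
ls; mkdir -p pics; python3 - <<'E'
from bench import get_obs,camera,tcp_to_grasp
import cv2
print(tcp_to_grasp); o=get_obs(); print(o)
for n in ("scene","side","wrist"):
    c=camera(n); cv2.imwrite(f"pics/{n}0.png",c["color"][:,:,::-1]); c.pop("color"); print(n,c)
E
```

```text
pics
0.0187
{'time_s': 0.0, 'q': array([-2.06297337e-01,  1.81553160e-01,  1.60801774e+00, -2.85225932e-06,
        1.35380014e+00, -2.06289764e-01]), 'dq': array([ 0.0003276 , -0.00107066, -0.00122747,  0.00040995,  0.00023987,
       -0.00276629]), 'joint_efforts': array([ 3.41415571e-04, -4.44869328e+01, -3.51340663e+01, -2.51131587e-04,
        9.11703974e-03,  3.43231875e-05]), 'eef_pos': array([5.74441295e-01, 1.35052041e-04, 2.30372639e-01]), 'eef_rot': array([-7.43451862e-04,  7.07108961e-01,  7.07104042e-01, -4.87799012e-04]), 'wrist_force': array([-0.36278789,  0.26526993, -0.44276452]), 'torque': array([-0.0058819 , -0.03573188, -0.0639552 ]), 'opening': 0.9965142426800385}
scene {'vfov': 57.87721284865796, 'cx': 257.79233881120933, 'cy': 188.82687796526983, 'k1': 0.014814032497071585, 'eye': array([ 1.3193225 , -0.20770888,  0.73280868]), 'orientation': array([-0.35181271,  0.71285338,  0.54821626, -0.2598592 ])}
side {'vfov': 49.631600269707405, 'cx': 248.022688879489, 'cy': 188.26599879516877, 'k1': -0.05288637867091808, 'eye': array([0.29180802, 1.02181844, 0.92381479]), 'orientation': array([ 0.04793844, -0.11139285,  0.89395265, -0.43144201])}
wrist {'vfov': 62.52204089769167, 'cx': 253.82208188457696, 'cy': 194.58616877978818, 'k1': -0.07806518037097973, 'T_tool_cam': array([[-8.30458378e-04, -9.56986397e-01, -2.90131602e-01,
         7.40909810e-02],
       [ 9.99999654e-01, -8.05482297e-04, -2.05501536e-04,
        -6.93225676e-04],
       [-3.70336949e-05, -2.90131672e-01,  9.56986735e-01,
        -1.41914351e-01],
       [ 0.00000000e+00,  0.00000000e+00,  0.00000000e+00,
         1.00000000e+00]])}
```

View images.

View pics/scene0.png

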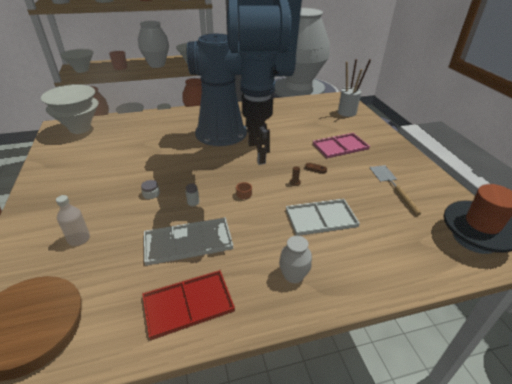

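View pics/side0.png

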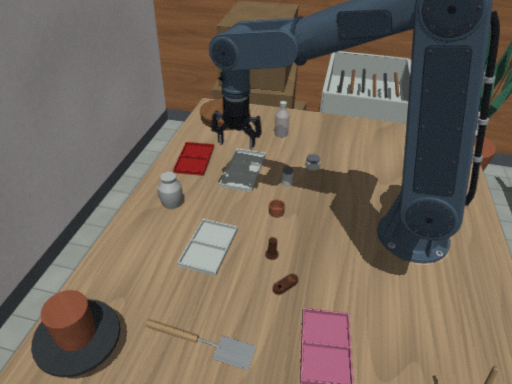

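View pics/wrist0.png

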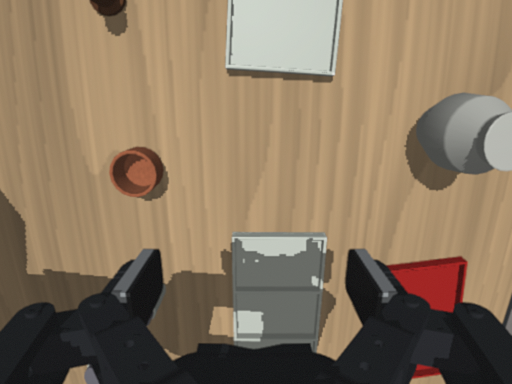

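```bash
cat > h.py <<'E'
import numpy as np, cv2
from scipy.spatial.transform import Rotation as R
from bench import get_obs,camera
def rq(q): return R.from_quat([q[1],q[2],q[3],q[0]]).as_matrix()
def shot(n):
    o=get_obs(); c=camera(n)
    if n=="wrist":
        T=np.eye(4);T[:3,:3]=rq(o["eef_rot"]);T[:3,3]=o["eef_pos"];T=T@c["T_tool_cam"]
        c["R"],c["e"]=T[:3,:3],T[:3,3]
    else: c["R"],c["e"]=rq(c["orientation"]),np.array(c["eye"])
    c["f"]=192/np.tan(np.radians(c["vfov"]/2)); c["img"]=c["color"][:,:,::-1].copy(); return c
def ray(c,u,v):
    d=np.array([(u-c["cx"])/c["f"],(v-c["cy"])/c["f"]]); rd=np.linalg.norm(d); r=rd
    for _ in range(20): r=rd/(1+c["k1"]*r*r)
    d=d*(r/rd if rd>0 else 1); w=c["R"]@np.array([d[0],d[1],1]); return w/np.linalg.norm(w)
def onz(c,u,v,z):
    w=ray(c,u,v); return c["e"]+w*(z-c["e"][2])/w[2]
def proj(c,P):
    p=c["R"].T@(np.array(P)-c["e"]); d=p[:2]/p[2]; d=d*(1+c["k1"]*(d@d)); return d*c["f"]+[c["cx"],c["cy"]]
def tri(c1,p1,c2,p2):
    w1,w2=ray(c1,*p1),ray(c2,*p2); A=np.stack([w1,-w2],1); s=np.linalg.lstsq(A,c2["e"]-c1["e"],rcond=None)[0]
    a,b=c1["e"]+s[0]*w1,c2["e"]+s[1]*w2; return (a+b)/2,np.linalg.norm(a-b)
E
python3 - <<'E'
from h import *
a=cv2.imread("pics/scene0.png")[130:260,125:370]; cv2.imwrite("pics/scene0z.png",cv2.resize(a,None,fx=3.2,fy=3.2,interpolation=cv2.INTER_CUBIC))
a=cv2.imread("pics/side0.png")[120:310,165:340]; cv2.imwrite("pics/side0z.png",cv2.resize(a,None,fx=3.1,fy=3.1,interpolation=cv2.INTER_CUBIC))
E
```

```text
(no output)
```

View pics/scene0z.png

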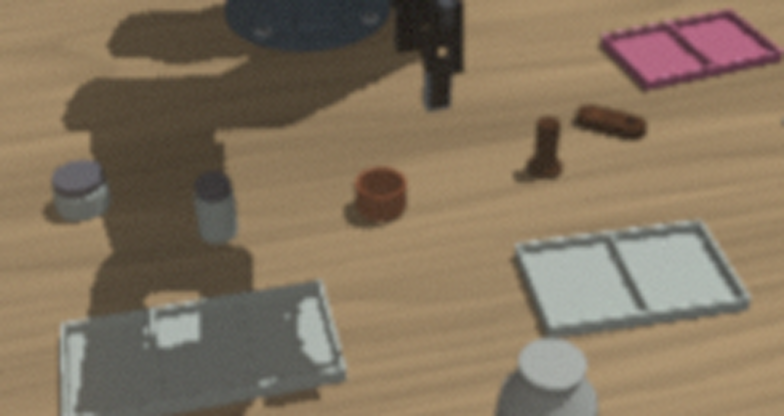

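View pics/side0z.png

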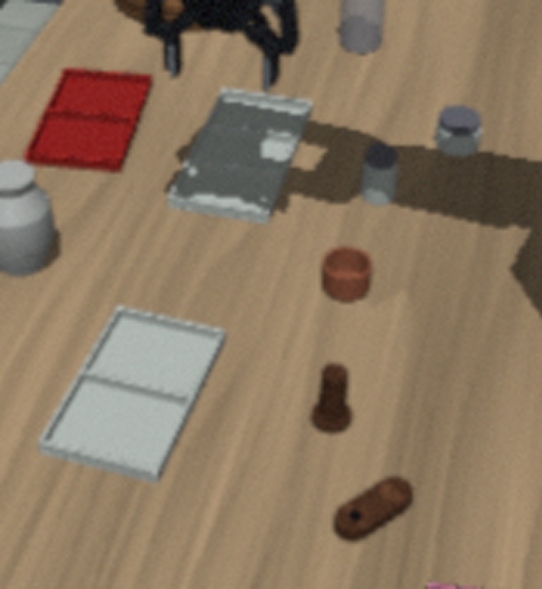

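```bash
python3 - <<'E'
from h import *
s=shot("scene"); d=shot("side")
S=lambda u,v:(u/3.2+125,v/3.2+130); D=lambda u,v:(u/3.1+165,v/3.1+120)
def t(n,a,b): print(n,tri(s,S(*a),d,D(*b)))
t("tallid",(213,186),(380,155)); t("squatlid",(78,178),(460,121)); t("dish mouth",(381,182),(347,262))
t("stamptop",(548,124),(335,371)); t("rib",(610,122),(374,508))
for n,pts in dict(t3=[(62,325),(320,283),(345,378)],t2=[(517,245),(703,224),(748,300),(549,330)]).items():
    for p in pts: print(n,onz(s,*S(*p),.016).round(4))
for n,pts in dict(t3d=[(222,91),(312,103),(268,219),(168,204)],t2d=[(120,308),(224,332),(158,478),(40,446)]).items():
    for p in pts: print(n,onz(d,*D(*p),.016).round(4))
E
```

```text
tallid (array([ 0.43442158, -0.17214216,  0.05634363]), np.float64(0.0025828273735646946))
squatlid (array([ 0.35510346, -0.30249968,  0.03123258]), np.float64(0.0017472488645097213))
dish mouth (array([ 0.43985951, -0.00393368,  0.03361871]), np.float64(0.003094967433973184))
stamptop (array([0.41765684, 0.18343263, 0.0600618 ]), np.float64(0.004901235344254109))
rib (array([0.35829309, 0.28692485, 0.00461826]), np.float64(0.003388037914765229))
t3 [ 0.553  -0.3237  0.016 ]
t3 [ 0.5563 -0.0899  0.016 ]
t3 [ 0.6784 -0.092   0.016 ]
t2 [0.5507 0.1077 0.016 ]
t2 [0.5665 0.3005 0.016 ]
t2 [0.6776 0.291  0.016 ]
t2 [0.6682 0.0976 0.016 ]
t3d [ 0.6603 -0.316   0.016 ]
t3d [ 0.5429 -0.3184  0.016 ]
t3d [ 0.542  -0.0765  0.016 ]
t3d [ 0.6586 -0.0742  0.016 ]
t2d [0.6557 0.1047 0.016 ]
t2d [0.5423 0.1121 0.016 ]
t2d [0.5507 0.3094 0.016 ]
t2d [0.6672 0.3008 0.016 ]
```

```bash
python3 -m inch '[{"delta_pos":[-3,-1.5,-0.4],"rotation":[0,0,0]},{"delta_pos":[-3,-1.5,-0.4],"rotation":[0,0,0]},{"delta_pos":[-3,-1.5,-0.4],"rotation":[0,0,0]},{"delta_pos":[-3,-1.5,-0.4],"rotation":[0,0,0]},{"delta_pos":[-3,-1.5,-0.4],"rotation":[0,0,0]},{"delta_pos":[0,0,0],"rotation":[0,0,0]},{"delta_pos":[0,0,0],"rotation":[0,0,0]},{"delta_pos":[0,0,0],"rotation":[0,0,0]}]' 8.5
python3 - <<'E'
from h import *
import pickle
c=shot("wrist"); print(get_obs()["eef_pos"]); pickle.dump(c,open("w1.pkl","wb"))
cv2.imwrite("pics/w1.png",cv2.resize(c["img"],None,fx=1.5,fy=1.5,interpolation=cv2.INTER_CUBIC))
E
```

```text
time_s: 1.05
eef_pos: [0.5002, -0.1493, 0.2511]
eef_rot: [-0.0, 0.707, 0.707, 0.0]
wrist_force: [-1.7, 0.1, -0.7]
opening: 0.995
[ 0.500238   -0.14908064  0.25103911]
```

View pics/w1.png

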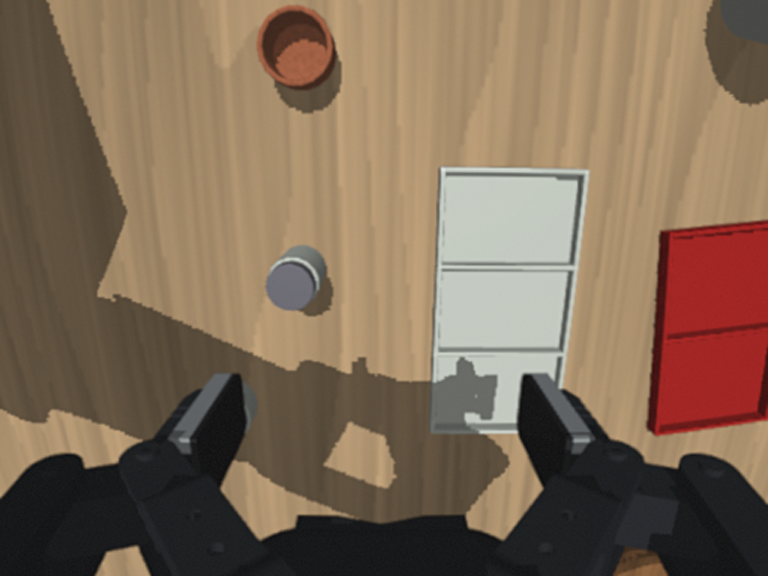

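```bash
cat >> h.py <<'E'
def circ(c,lo,hi,roi,z,verbose=True):
    """mask hsv in roi (u0,v0,u1,v1), biggest contour -> min circle of rim points on plane z"""
    h=cv2.cvtColor(c["img"],cv2.COLOR_BGR2HSV); m=cv2.inRange(h,np.array(lo),np.array(hi))
    mm=np.zeros_like(m); u0,v0,u1,v1=roi; mm[v0:v1,u0:u1]=m[v0:v1,u0:u1]
    k=max(cv2.findContours(mm,cv2.RETR_EXTERNAL,cv2.CHAIN_APPROX_NONE)[0],key=cv2.contourArea)
    return k,mm
E
python3 - <<'E'
from h import *
import pickle
c=pickle.load(open("w1.pkl","rb"))
for p in [(442,168),(588,171),(432,432),(577,267),(564,353),(437,268),(434,352)]: print("t3",onz(c,p[0]/1.5,p[1]/1.5,.016).round(4))
print("jar",onz(c,293/1.5,285/1.5,.064)); print("dish",onz(c,296/1.5,47/1.5,.036))
h=cv2.cvtColor(c["img"],cv2.COLOR_BGR2HSV)
for p in [(195,190),(190,195),(185,200),(205,175),(212,180),(180,35),(197,10)]: print(p,h[p[1],p[0]])
E
python3 - <<'E'
import cv2
a=cv2.imread("pics/w1.png"); 
E
```

```text
t3 [ 0.5469 -0.0892  0.016 ]
t3 [ 0.6623 -0.0902  0.016 ]
t3 [ 0.5465 -0.3241  0.016 ]
t3 [ 0.662  -0.1679  0.016 ]
t3 [ 0.6599 -0.2454  0.016 ]
t3 [ 0.5455 -0.169   0.016 ]
t3 [ 0.5455 -0.2438  0.016 ]
jar [ 0.43592687 -0.16965522  0.064     ]
dish [ 0.44058951 -0.0055743   0.036     ]
(195, 190) [127  19 119]
(190, 195) [123  19 119]
(185, 200) [124  17 117]
(205, 175) [ 49  12 167]
(212, 180) [50  9 82]
(180, 35) [  9 133  65]
(197, 10) [ 10 141  65]
```

```bash
python3 -m inch '[{"delta_pos":[-0.7,-2.15,2],"rotation":[0,0,0]},{"delta_pos":[-0.7,-2.15,2],"rotation":[0,0,0]},{"delta_pos":[-0.75,-2.15,2],"rotation":[0,0,0]},{"delta_pos":[0,0,3],"rotation":[0,0,0]},{"delta_pos":[0,0,3],"rotation":[0,0,0]},{"delta_pos":[0,0,2],"rotation":[0,0,0]},{"delta_pos":[0,0,0],"rotation":[0,0,0]},{"delta_pos":[0,0,0],"rotation":[0,0,0]}]' 
python3 - <<'E'
from h import *
c=shot("wrist"); print(get_obs()["eef_pos"])
cv2.imwrite("pics/w2.png",c["img"])
E
```

```text
time_s: 1.9
eef_pos: [0.4359, -0.1709, 0.1115]
eef_rot: [-0.0, 0.707, 0.708, -0.0]
wrist_force: [-0.2, -0.4, 0.3]
opening: 0.997
[ 0.4364066  -0.17139077  0.11224259]
```

View pics/w2.png

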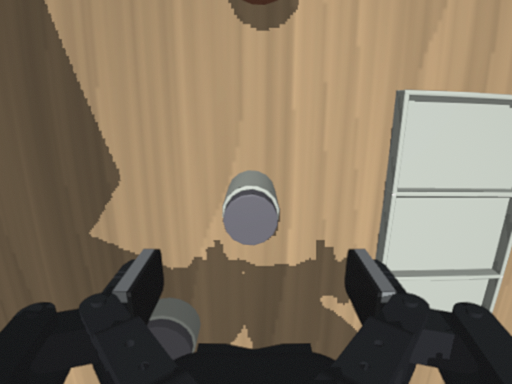

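```bash
python3 - <<'E'
from h import *
c=shot("wrist"); print(onz(c,251,219,.064), onz(c,170,340,.04))
E
```

```text
[ 0.43388961 -0.17140377  0.064     ] [ 0.36495473 -0.29067349  0.04      ]
```

Centred. Descend 9.2 cm, shift jaw −2 mm, close.

```bash
python3 -m inch '[{"delta_pos":[0,-0.1,3],"rotation":[0,0,0]},{"delta_pos":[0,0,3],"rotation":[0,0,0]},{"delta_pos":[0,0,2],"rotation":[0,0,0]},{"delta_pos":[0,0,1.2],"rotation":[0,0,0]},{"delta_pos":[0,0,0],"rotation":[0,0,0]}]'
python3 -m inch '[{"delta_pos":[0,0,0],"rotation":[0,0,0]},{"delta_pos":[0,0,0],"rotation":[0,0,0]},{"delta_pos":[0,0,0],"rotation":[0,0,0]},{"delta_pos":[0,0,0],"rotation":[0,0,0]},{"delta_pos":[0,0,0],"rotation":[0,0,0]},{"delta_pos":[0,0,0],"rotation":[0,0,0]},{"delta_pos":[0,0,0],"rotation":[0,0,0]}]' 0
```

```text
time_s: 2.5
eef_pos: [0.4343, -0.1712, 0.0188]
eef_rot: [-0.001, 0.707, 0.707, -0.0]
wrist_force: [-0.4, -0.2, 0.1]
opening: 0.997
time_s: 3.2
eef_pos: [0.4353, -0.1721, 0.0206]
eef_rot: [0.001, 0.707, 0.707, 0.0]
wrist_force: [-1.5, -0.0, 6.9]
opening: 0.453
```

```bash
python3 -m inch '[{"delta_pos":[0,0,-1],"rotation":[0,0,0]},{"delta_pos":[0,0,-3],"rotation":[0,0,0]},{"delta_pos":[0,0,-3],"rotation":[0,0,0]},{"delta_pos":[-0.9,4.2,0],"rotation":[0,0,0]},{"delta_pos":[-0.9,4.2,0],"rotation":[0,0,0]},{"delta_pos":[-0.9,4.2,0],"rotation":[0,0,0]},{"delta_pos":[-0.9,4.2,0],"rotation":[0,0,0]},{"delta_pos":[0,0,0],"rotation":[0,0,0]},{"delta_pos":[0,0,0],"rotation":[0,0,0]},{"delta_pos":[0,0,0],"rotation":[0,0,0]}]'
python3 - <<'E'
from h import *
c=shot("wrist"); print(get_obs()["eef_pos"])
cv2.imwrite("pics/w3.png",c["img"])
E
```

```text
time_s: 4.2
eef_pos: [0.6015, -0.207, 0.0892]
eef_rot: [-0.001, 0.707, 0.707, -0.0]
wrist_force: [-0.1, 0.6, -1.9]
opening: 0.448
[ 0.60141588 -0.20706405  0.08938014]
```

View pics/w3.png

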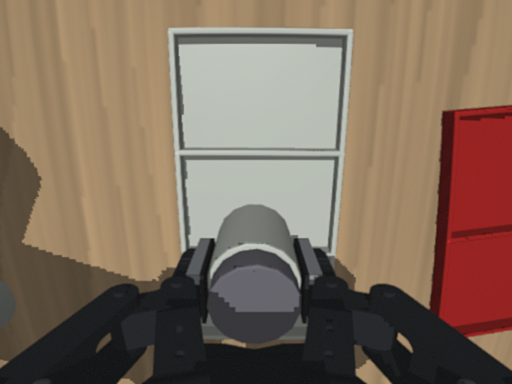

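```bash
python3 - <<'E'
from h import *
c=shot("wrist")
for p in [(170,31),(352,32),(175,153),(345,154),(184,251),(337,251)]: print(onz(c,*p,.016).round(4))
E
```

```text
[ 0.5479 -0.0904  0.016 ]
[ 0.6627 -0.0909  0.016 ]
[ 0.5464 -0.1683  0.016 ]
[ 0.6635 -0.169   0.016 ]
[ 0.5477 -0.2428  0.016 ]
[ 0.6636 -0.2429  0.016 ]
```

```bash
python3 -m inch '[{"delta_pos":[0,0.3,3],"rotation":[0,0,0]},{"delta_pos":[0,0,2],"rotation":[0,0,0]},{"delta_pos":[0,0,0.8],"rotation":[0,0,0]},{"delta_pos":[0,0,0.4],"rotation":[0,0,0]},{"delta_pos":[0,0,0],"rotation":[0,0,0]},{"delta_pos":[0,0,0.15],"rotation":[0,0,0]},{"delta_pos":[0,0,0],"rotation":[0,0,0]}]'
```

```text
time_s: 5.0
eef_pos: [0.6061, -0.2078, 0.0268]
eef_rot: [0.001, 0.707, 0.707, 0.0]
wrist_force: [-0.0, -0.1, -1.4]
opening: 0.453
```

```bash
for i in 1 2 3; do python3 -m inch '[{"delta_pos":[0,0,0.1],"rotation":[0,0,0]},{"delta_pos":[0,0,0],"rotation":[0,0,0]}]' | grep -E "pos|force"; done
```

```text
eef_pos: [0.6057, -0.2076, 0.0251]
wrist_force: [-0.3, 1.2, -1.7]
eef_pos: [0.6057, -0.2076, 0.0247]
wrist_force: [-2.4, 2.3, 3.9]
eef_pos: [0.6058, -0.2076, 0.0246]
wrist_force: [-5.0, 2.1, 11.5]
```

```bash
python3 -m inch '[{"delta_pos":[0,0,-0.1],"rotation":[0,0,0]}]' | grep force; python3 -m inch '[{"delta_pos":[0,0,0],"rotation":[0,0,0]},{"delta_pos":[0,0,0],"rotation":[0,0,0]},{"delta_pos":[0,0,0],"rotation":[0,0,0]},{"delta_pos":[0,0,0],"rotation":[0,0,0]},{"delta_pos":[0,0,0],"rotation":[0,0,0]}]' 6.2
python3 -m inch '[{"delta_pos":[0,0,-2],"rotation":[0,0,0]},{"delta_pos":[0,0,-3],"rotation":[0,0,0]},{"delta_pos":[0,0,-4],"rotation":[0,0,0]},{"delta_pos":[2,-3,-2],"rotation":[0,0,0]},{"delta_pos":[3,-3,0],"rotation":[0,0,0]},{"delta_pos":[4,-3,0],"rotation":[0,0,0]},{"delta_pos":[4,-3,0],"rotation":[0,0,0]},{"delta_pos":[4,-3,0],"rotation":[0,0,0]},{"delta_pos":[0,0,0],"rotation":[0,0,0]},{"delta_pos":[0,0,0],"rotation":[0,0,0]}]' 8.5
python3 - <<'E'
from h import *
c=shot("wrist"); print(get_obs()["eef_pos"])
cv2.imwrite("pics/w4.png",c["img"]);cv2.imwrite("pics/s4.png",shot("scene")["img"])
E
```

```text
wrist_force: [-0.7, 0.5, -0.4]
time_s: 6.2
eef_pos: [0.6055, -0.2075, 0.0236]
eef_rot: [-0.0, 0.707, 0.707, -0.0]
wrist_force: [0.4, 1.2, -0.0]
opening: 0.727
time_s: 7.2
eef_pos: [0.4553, -0.0368, 0.1342]
eef_rot: [0.001, 0.706, 0.708, 0.0]
wrist_force: [0.0, -0.4, -0.9]
opening: 0.994
[ 0.45627355 -0.03770317  0.13443547]
```

View pics/w4.png

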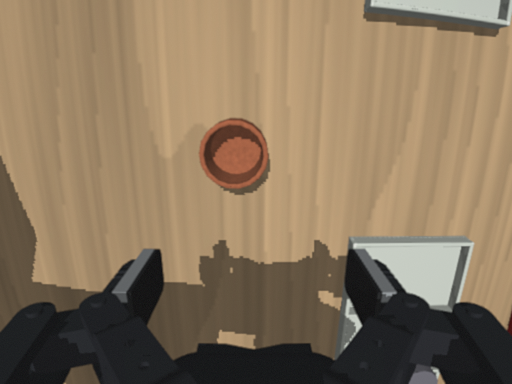

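View pics/s4.png

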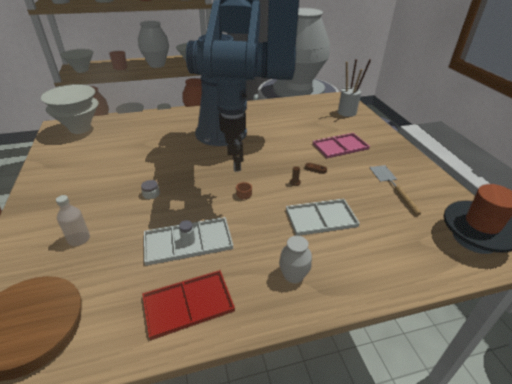

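```bash
python3 - <<'E'
from h import *
c=shot("wrist"); 
h=cv2.cvtColor(c["img"],cv2.COLOR_BGR2HSV); m=cv2.inRange(h,(2,110,0),(13,255,255)); m[:100]=0;m[210:]=0;m[:,:180]=0;m[:,300:]=0
k=max(cv2.findContours(m,0,2)[0],key=cv2.contourArea); (u,v),r=cv2.minEnclosingCircle(k); print(u,v,r,cv2.boundingRect(k)); print(onz(c,u,v,.036),onz(c,234.5,152,.036),get_obs()["eef_pos"])
E
```

```text
232.2370147705078 151.43521118164062 35.532814025878906 (197, 117, 70, 70)
[ 0.43961814 -0.00261268  0.036     ] [ 0.44133975 -0.00305162  0.036     ] [ 0.45669287 -0.03846077  0.1343361 ]
```

```bash
python3 -m inch '[{"delta_pos":[1.7,-0.8,1],"rotation":[0,0,0]},{"delta_pos":[1.7,-0.8,2],"rotation":[0,0,0]},{"delta_pos":[0,0,3],"rotation":[0,0,0]},{"delta_pos":[0,0,3],"rotation":[0,0,0]},{"delta_pos":[0,0,2.5],"rotation":[0,0,0]},{"delta_pos":[0,0,1],"rotation":[0,0,0]},{"delta_pos":[0,0,0],"rotation":[0,0,0]}]'
python3 -m inch '[{"delta_pos":[0,0,0],"rotation":[0,0,0]},{"delta_pos":[0,0,0],"rotation":[0,0,0]},{"delta_pos":[0,0,0],"rotation":[0,0,0]},{"delta_pos":[0,0,0],"rotation":[0,0,0]},{"delta_pos":[0,0,0],"rotation":[0,0,0]},{"delta_pos":[0,0,0],"rotation":[0,0,0]}]' 0
```

```text
time_s: 8.05
eef_pos: [0.439, -0.0039, 0.0076]
eef_rot: [-0.001, 0.708, 0.707, -0.001]
wrist_force: [0.2, -0.1, -0.1]
opening: 0.993
time_s: 8.65
eef_pos: [0.4409, -0.004, 0.0105]
eef_rot: [0.001, 0.707, 0.707, 0.001]
wrist_force: [-2.3, -0.4, 6.2]
opening: 0.599
```

```bash
python3 -m inch '[{"delta_pos":[0,0,-1],"rotation":[0,0,0]},{"delta_pos":[0,0,-3],"rotation":[0,0,0]},{"delta_pos":[0,0,-3],"rotation":[0,0,0]},{"delta_pos":[-2.5,3.3,0],"rotation":[0,0,0]},{"delta_pos":[-2.5,3.3,0],"rotation":[0,0,0]},{"delta_pos":[-2.5,3.3,0],"rotation":[0,0,0]},{"delta_pos":[-2.5,3.3,0],"rotation":[0,0,0]},{"delta_pos":[-2.5,3.3,0],"rotation":[0,0,0]},{"delta_pos":[0,0,0],"rotation":[0,0,0]},{"delta_pos":[0,0,0],"rotation":[0,0,0]}]'
python3 - <<'E'
from h import *
c=shot("wrist"); print(get_obs()["eef_pos"])
cv2.imwrite("pics/w5.png",c["img"])
E
```

```text
time_s: 9.65
eef_pos: [0.6046, -0.1288, 0.0793]
eef_rot: [-0.0, 0.707, 0.707, 0.0]
wrist_force: [0.1, 0.3, -0.2]
opening: 0.598
[ 0.60382045 -0.1280248   0.07902564]
```

View pics/w5.png

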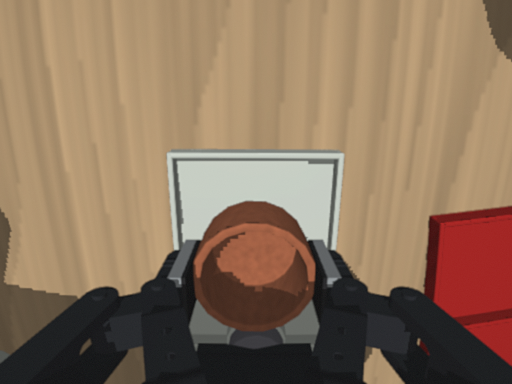

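```bash
python3 -m inch '[{"delta_pos":[0,0,3],"rotation":[0,0,0]},{"delta_pos":[0,0,2],"rotation":[0,0,0]},{"delta_pos":[0,0,0.8],"rotation":[0,0,0]},{"delta_pos":[0,0,0.3],"rotation":[0,0,0]},{"delta_pos":[0,0,0],"rotation":[0,0,0]},{"delta_pos":[0,0,0],"rotation":[0,0,0]}]' | grep -E "pos|force"; for i in 1 2 3 4; do python3 -m inch '[{"delta_pos":[0,0,0.1],"rotation":[0,0,0]},{"delta_pos":[0,0,0],"rotation":[0,0,0]}]' | grep -E "pos|force"; done
```

```text
eef_pos: [0.6053, -0.1286, 0.0191]
wrist_force: [0.3, 0.1, 0.3]
eef_pos: [0.6049, -0.1287, 0.0175]
wrist_force: [-0.1, 1.2, -1.2]
eef_pos: [0.6045, -0.1285, 0.0158]
wrist_force: [-0.1, 0.1, -0.7]
eef_pos: [0.6044, -0.1285, 0.0146]
wrist_force: [-0.3, -0.5, -1.1]
eef_pos: [0.6045, -0.1285, 0.0145]
wrist_force: [-2.6, 1.7, 5.7]
```

```bash
python3 -m inch '[{"delta_pos":[0,0,0],"rotation":[0,0,0]},{"delta_pos":[0,0,0],"rotation":[0,0,0]},{"delta_pos":[0,0,0],"rotation":[0,0,0]},{"delta_pos":[0,0,0],"rotation":[0,0,0]},{"delta_pos":[0,0,0],"rotation":[0,0,0]}]' 6.6
python3 -m inch '[{"delta_pos":[0,0,-1.5],"rotation":[0,0,0]},{"delta_pos":[0,0,-3],"rotation":[0,0,0]},{"delta_pos":[0,0,-4],"rotation":[0,0,0]},{"delta_pos":[0,0,-4],"rotation":[0,0,0]},{"delta_pos":[4,-3,-2],"rotation":[0,0,0]},{"delta_pos":[4,-3,0],"rotation":[0,0,0]},{"delta_pos":[5,-3,0],"rotation":[0,0,0]},{"delta_pos":[5,-3,0],"rotation":[0,0,0]},{"delta_pos":[5,-3,0],"rotation":[0,0,0]},{"delta_pos":[4,-3,0],"rotation":[0,0,0]}]'
python3 -m inch '[{"delta_pos":[0,0,0],"rotation":[0,0,0]},{"delta_pos":[0,0,0],"rotation":[0,0,0]}]' 8.5
python3 - <<'E'
from h import *
c=shot("wrist"); print(get_obs()["eef_pos"])
cv2.imwrite("pics/w6.png",cv2.resize(c["img"],None,fx=1.5,fy=1.5,interpolation=cv2.INTER_CUBIC));cv2.imwrite("pics/s6.png",shot("scene")["img"])
E
```

```text
time_s: 11.6
eef_pos: [0.6045, -0.1285, 0.0137]
eef_rot: [-0.0, 0.707, 0.707, -0.0]
wrist_force: [0.0, -0.0, -0.4]
opening: 0.771
time_s: 12.6
eef_pos: [0.4388, 0.1188, 0.1587]
eef_rot: [0.001, 0.707, 0.707, 0.001]
wrist_force: [-0.3, 0.9, 0.7]
opening: 0.776
time_s: 12.8
eef_pos: [0.4394, 0.1182, 0.1586]
eef_rot: [0.001, 0.706, 0.708, 0.001]
wrist_force: [1.1, -0.5, 0.1]
opening: 0.997
[0.44013999 0.11739139 0.15853244]
```

View pics/w6.png

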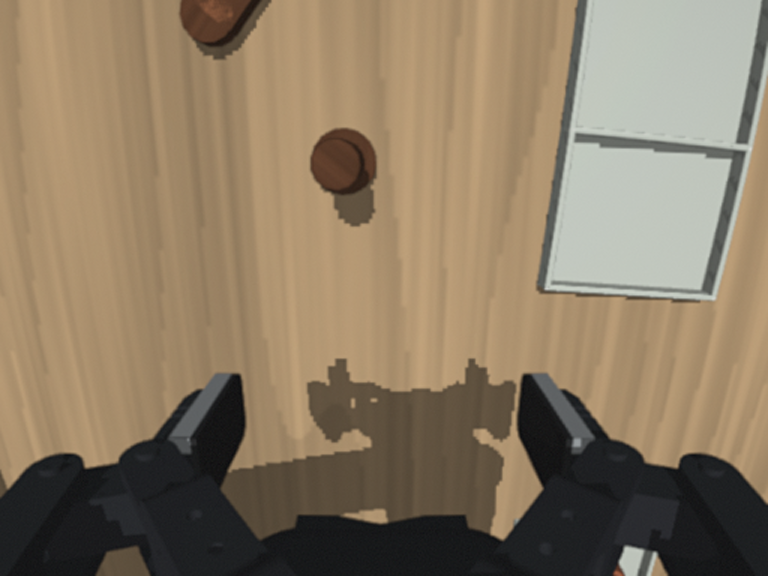

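View pics/s6.png

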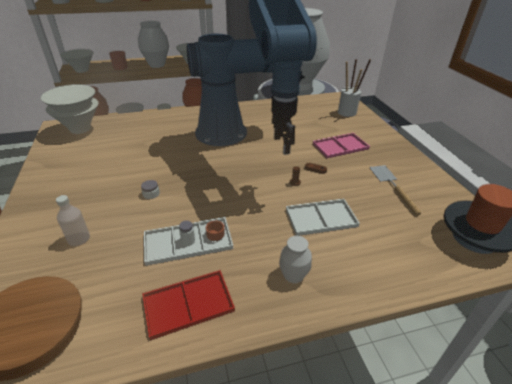

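```bash
python3 - <<'E'
from h import *
c=shot("wrist"); 
print(onz(c,338/1.5,165/1.5,.064),onz(c,343.5/1.5,160.5/1.5,.008),get_obs()["eef_pos"])
E
```

```text
[0.41928399 0.18350496 0.064     ] [0.41784338 0.18434536 0.008     ] [0.44055653 0.1165207  0.15811575]
```

```bash
python3 -m inch '[{"delta_pos":[2.2,-0.7,1],"rotation":[0,0,0]},{"delta_pos":[2.3,-0.7,1],"rotation":[0,0,0]},{"delta_pos":[2.2,-0.7,1],"rotation":[0,0,0]},{"delta_pos":[0,0,3],"rotation":[0,0,0]},{"delta_pos":[0,0,3],"rotation":[0,0,0]},{"delta_pos":[0,0,3],"rotation":[0,0,0]},{"delta_pos":[0,0,1.5],"rotation":[0,0,0]},{"delta_pos":[0,0,0],"rotation":[0,0,0]}]'
python3 -m inch '[{"delta_pos":[0,0,0],"rotation":[0,0,0]},{"delta_pos":[0,0,0],"rotation":[0,0,0]},{"delta_pos":[0,0,0],"rotation":[0,0,0]},{"delta_pos":[0,0,0],"rotation":[0,0,0]},{"delta_pos":[0,0,0],"rotation":[0,0,0]},{"delta_pos":[0,0,0],"rotation":[0,0,0]},{"delta_pos":[0,0,0],"rotation":[0,0,0]},{"delta_pos":[0,0,0],"rotation":[0,0,0]}]' 0
```

```text
time_s: 13.75
eef_pos: [0.4173, 0.1829, 0.0201]
eef_rot: [-0.001, 0.708, 0.706, -0.002]
wrist_force: [-0.8, 0.0, -0.1]
opening: 0.995
time_s: 14.55
eef_pos: [0.4192, 0.1844, 0.0234]
eef_rot: [0.001, 0.707, 0.707, 0.001]
wrist_force: [-2.7, -0.7, 6.6]
opening: 0.288
```

```bash
python3 -m inch '[{"delta_pos":[0,0,-1],"rotation":[0,0,0]},{"delta_pos":[0,0,-3],"rotation":[0,0,0]},{"delta_pos":[0,0,-3],"rotation":[0,0,0]},{"delta_pos":[-2,1,-3],"rotation":[0,0,0]},{"delta_pos":[-4,1.6,0],"rotation":[0,0,0]},{"delta_pos":[-4,1.6,0],"rotation":[0,0,0]},{"delta_pos":[-4,1.6,0],"rotation":[0,0,0]},{"delta_pos":[-4,1.6,0],"rotation":[0,0,0]},{"delta_pos":[-4,1.6,0],"rotation":[0,0,0]},{"delta_pos":[-4,1.6,0],"rotation":[0,0,0]}]'
python3 -m inch '[{"delta_pos":[-4,1.6,0],"rotation":[0,0,0]},{"delta_pos":[-4,1.6,0],"rotation":[0,0,0]},{"delta_pos":[-4,1.6,0],"rotation":[0,0,0]},{"delta_pos":[-4,1.6,0],"rotation":[0,0,0]},{"delta_pos":[-4,1.6,0],"rotation":[0,0,0]},{"delta_pos":[-0.9,0,0],"rotation":[0,0,0]},{"delta_pos":[0,0,0],"rotation":[0,0,0]},{"delta_pos":[0,0,0],"rotation":[0,0,0]},{"delta_pos":[0,0,0],"rotation":[0,0,0]}]'
python3 - <<'E'
from h import *
c=shot("wrist"); print(get_obs()["eef_pos"])
cv2.imwrite("pics/w7.png",c["img"])
E
```

```text
time_s: 15.55
eef_pos: [0.5249, -0.0774, 0.1233]
eef_rot: [0.0, 0.707, 0.707, 0.0]
wrist_force: [0.9, 0.3, -0.7]
opening: 0.29
time_s: 16.45
eef_pos: [0.6042, -0.2829, 0.1225]
eef_rot: [-0.0, 0.707, 0.708, 0.0]
wrist_force: [-0.6, 0.4, -0.6]
opening: 0.287
[ 0.60433068 -0.28298672  0.12258001]
```

View pics/w7.png

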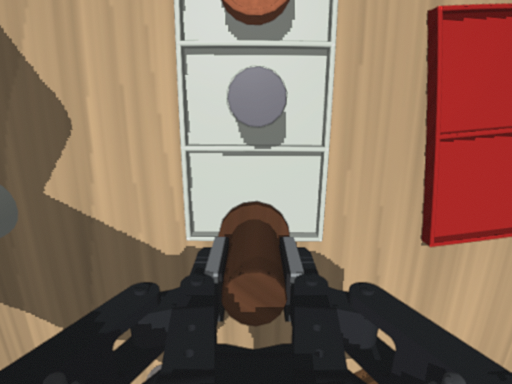

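```bash
python3 -m inch '[{"delta_pos":[-0.1,0,3],"rotation":[0,0,0]},{"delta_pos":[0,0,3],"rotation":[0,0,0]},{"delta_pos":[0,0,2],"rotation":[0,0,0]},{"delta_pos":[0,0,0.9],"rotation":[0,0,0]},{"delta_pos":[0,0,0.3],"rotation":[0,0,0]},{"delta_pos":[0,0,0],"rotation":[0,0,0]},{"delta_pos":[0,0,0],"rotation":[0,0,0]}]' | grep -E "pos|force"; for i in 1 2 3 4; do python3 -m inch '[{"delta_pos":[0,0,0.1],"rotation":[0,0,0]},{"delta_pos":[0,0,0],"rotation":[0,0,0]}]' | grep -E "pos|force"; done
```

```text
eef_pos: [0.6055, -0.2862, 0.032]
wrist_force: [1.0, 0.1, -0.2]
eef_pos: [0.6049, -0.2861, 0.0302]
wrist_force: [0.2, -0.4, -0.8]
eef_pos: [0.6045, -0.2858, 0.0284]
wrist_force: [-0.8, 0.0, -0.9]
eef_pos: [0.6046, -0.2858, 0.0275]
wrist_force: [-1.0, 0.7, 1.3]
eef_pos: [0.6046, -0.2859, 0.0275]
wrist_force: [-2.4, 0.2, 8.0]
```

```bash
python3 -m inch '[{"delta_pos":[0,0,-0.05],"rotation":[0,0,0]},{"delta_pos":[0,0,0],"rotation":[0,0,0]},{"delta_pos":[0,0,0],"rotation":[0,0,0]},{"delta_pos":[0,0,0],"rotation":[0,0,0]},{"delta_pos":[0,0,0],"rotation":[0,0,0]}]' 5 | grep -E "force|open"
python3 -m inch '[{"delta_pos":[0,0,-1.5],"rotation":[0,0,0]},{"delta_pos":[0,0,-3],"rotation":[0,0,0]},{"delta_pos":[0,0,-4],"rotation":[0,0,0]},{"delta_pos":[0.5,-3,-4],"rotation":[0,0,0]},{"delta_pos":[1,-4,-2],"rotation":[0,0,0]},{"delta_pos":[1,-4,0],"rotation":[0,0,0]},{"delta_pos":[0.5,-4,0],"rotation":[0,0,0]},{"delta_pos":[0,-4,0],"rotation":[0,0,0]},{"delta_pos":[0,-2,0],"rotation":[0,0,0]},{"delta_pos":[0,0,0],"rotation":[0,0,0]}]'
python3 -m inch '[{"delta_pos":[0,0,0],"rotation":[0,0,0]},{"delta_pos":[0,0,0],"rotation":[0,0,0]}]' 8.5
python3 - <<'E'
from h import *
c=shot("wrist"); print(get_obs()["eef_pos"])
cv2.imwrite("pics/w8.png",c["img"]);cv2.imwrite("pics/s8.png",shot("scene")["img"])
E
```

```text
wrist_force: [-0.3, 0.6, 0.5]
opening: 0.586
time_s: 19.5
eef_pos: [0.393, -0.2557, 0.1727]
eef_rot: [0.0, 0.708, 0.706, -0.0]
wrist_force: [0.2, -0.5, 1.1]
opening: 0.586
time_s: 19.7
eef_pos: [0.3957, -0.2562, 0.1724]
eef_rot: [0.001, 0.707, 0.707, 0.0]
wrist_force: [-0.5, -0.4, 0.0]
opening: 0.898
[ 0.39566234 -0.25606276  0.172158  ]
```

View pics/w8.png

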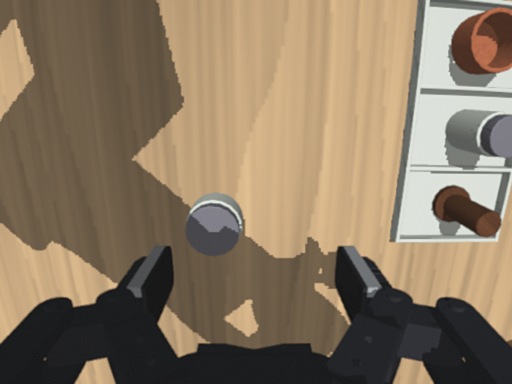

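View pics/s8.png

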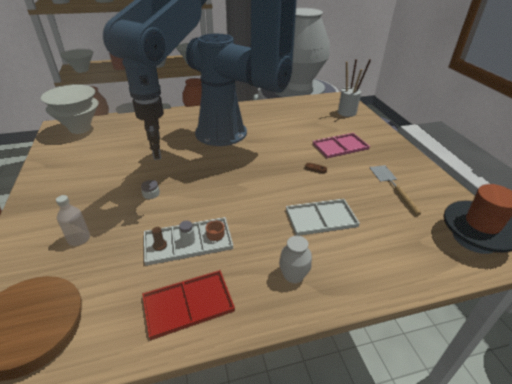

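```bash
python3 - <<'E'
from h import *
c=shot("wrist"); 
print(onz(c,214,229,.040),onz(c,187,229,.04)-onz(c,241,229,.04),get_obs()["eef_pos"])
E
```

```text
[ 0.35752478 -0.29856367  0.04      ] [-0.05079336 -0.00010879  0.        ] [ 0.39539658 -0.25578166  0.171708  ]
```

```bash
python3 -m inch '[{"delta_pos":[-1.4,-1.3,1],"rotation":[0,0,0]},{"delta_pos":[-1.5,-1.3,2],"rotation":[0,0,0]},{"delta_pos":[-1.4,-1.2,2],"rotation":[0,0,0]},{"delta_pos":[0,0,2],"rotation":[0,0,0]},{"delta_pos":[0,0,0],"rotation":[0,0,0]},{"delta_pos":[0,0,0],"rotation":[0,0,0]},{"delta_pos":[0,0,0],"rotation":[0,0,0]}]' 
python3 - <<'E'
from h import *
c=shot("wrist"); print(get_obs()["eef_pos"])
cv2.imwrite("pics/w9.png",c["img"])
E
```

```text
time_s: 20.55
eef_pos: [0.3575, -0.2991, 0.1027]
eef_rot: [0.001, 0.707, 0.707, -0.0]
wrist_force: [0.5, 0.0, -0.3]
opening: 0.997
[ 0.35753163 -0.29921462  0.10278453]
```

View pics/w9.png

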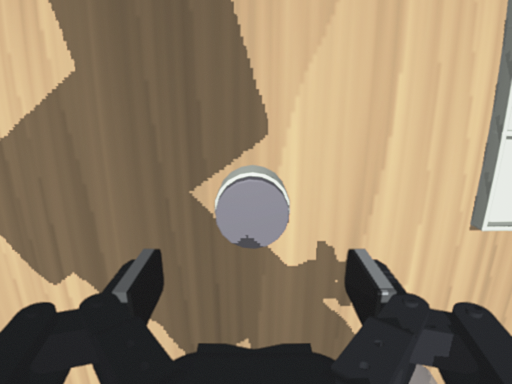

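```bash
python3 - <<'E'
from h import *
c=shot("wrist"); print(onz(c,252.5,212,.04))
E
python3 -m inch '[{"delta_pos":[0,-0.1,3],"rotation":[0,0,0]},{"delta_pos":[0,0,3],"rotation":[0,0,0]},{"delta_pos":[0,0,2],"rotation":[0,0,0]},{"delta_pos":[0,0,1],"rotation":[0,0,0]},{"delta_pos":[0,0,0.7],"rotation":[0,0,0]},{"delta_pos":[0,0,0],"rotation":[0,0,0]}]'
python3 -m inch '[{"delta_pos":[0,0,0],"rotation":[0,0,0]},{"delta_pos":[0,0,0],"rotation":[0,0,0]},{"delta_pos":[0,0,0],"rotation":[0,0,0]},{"delta_pos":[0,0,0],"rotation":[0,0,0]},{"delta_pos":[0,0,0],"rotation":[0,0,0]},{"delta_pos":[0,0,0],"rotation":[0,0,0]}]' 0
```

```text
[ 0.35594536 -0.29980003  0.04      ]
time_s: 21.25
eef_pos: [0.3558, -0.2988, 0.0047]
eef_rot: [-0.0, 0.707, 0.707, 0.0]
wrist_force: [0.2, 0.0, 0.4]
opening: 0.993
time_s: 21.85
eef_pos: [0.3563, -0.2996, 0.0062]
eef_rot: [0.001, 0.707, 0.707, -0.0]
wrist_force: [-1.7, 3.1, 10.3]
opening: 0.632
```

```bash
python3 -m inch '[{"delta_pos":[0,0,-1],"rotation":[0,0,0]},{"delta_pos":[0,0,-3],"rotation":[0,0,0]},{"delta_pos":[0,0,-4],"rotation":[0,0,0]},{"delta_pos":[2,1,-4],"rotation":[0,0,0]},{"delta_pos":[3.6,2.2,0],"rotation":[0,0,0]},{"delta_pos":[3.6,2.2,0],"rotation":[0,0,0]},{"delta_pos":[3.6,2.2,0],"rotation":[0,0,0]},{"delta_pos":[3.6,2.2,0],"rotation":[0,0,0]},{"delta_pos":[3.6,2.2,0],"rotation":[0,0,0]},{"delta_pos":[3.6,2.2,0],"rotation":[0,0,0]}]'
python3 -m inch '[{"delta_pos":[3.6,2.2,0],"rotation":[0,0,0]},{"delta_pos":[3.6,2.2,0],"rotation":[0,0,0]},{"delta_pos":[3.6,2.2,0],"rotation":[0,0,0]},{"delta_pos":[3.6,2.2,0],"rotation":[0,0,0]},{"delta_pos":[2,1.4,0],"rotation":[0,0,0]},{"delta_pos":[0,0,0],"rotation":[0,0,0]},{"delta_pos":[0,0,0],"rotation":[0,0,0]},{"delta_pos":[0,0,0],"rotation":[0,0,0]}]'
python3 - <<'E'
from h import *
c=shot("wrist"); print(get_obs()["eef_pos"])
cv2.imwrite("pics/w10.png",cv2.resize(c["img"],None,fx=1.5,fy=1.5,interpolation=cv2.INTER_CUBIC))
E
```

```text
time_s: 22.85
eef_pos: [0.4984, -0.0611, 0.1257]
eef_rot: [0.001, 0.707, 0.707, 0.0]
wrist_force: [-0.1, -0.2, -1.2]
opening: 0.628
time_s: 23.65
eef_pos: [0.599, 0.1004, 0.1248]
eef_rot: [-0.0, 0.707, 0.707, -0.0]
wrist_force: [0.6, -0.7, -1.2]
opening: 0.63
[0.5990589  0.10022753 0.12479879]
```

View pics/w10.png

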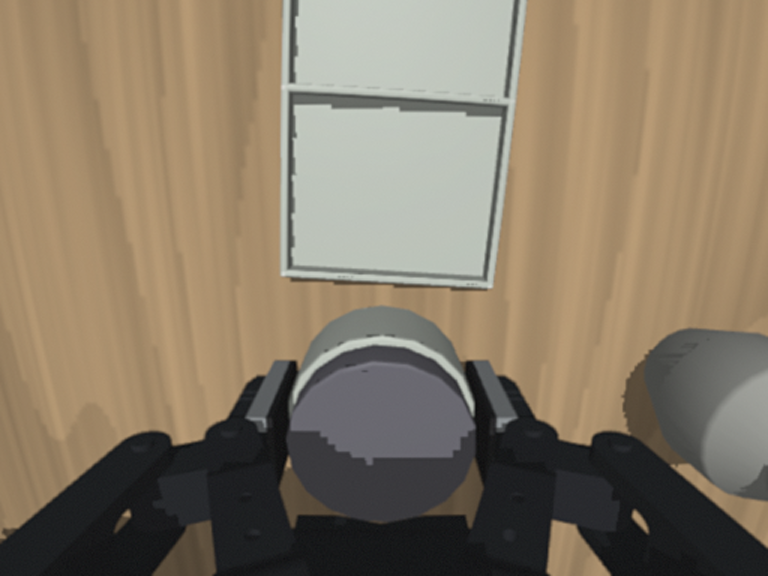

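```bash
python3 - <<'E'
from h import *
c=shot("wrist"); P=[onz(c,u/1.5,v/1.5,.016) for u,v in [(282,274),(492,285),(286,89),(513,101)]]
for p in P: print(p.round(4))
x=P[1]-P[0]; x2=P[3]-P[2]; print(np.degrees(np.arctan2(x[1],x[0])),np.degrees(np.arctan2(x2[1],x2[0])), np.linalg.norm(x),np.linalg.norm(x2))
print("t2 origin~",(P[2]+P[3])/2,"edge",(P[0]+P[1])/2)
E
```

```text
[0.5442 0.1086 0.016 ]
[0.6597 0.1021 0.016 ]
[0.5514 0.2037 0.016 ]
[0.6647 0.1981 0.016 ]
-3.2115359304183615 -2.849870899396879 0.1157062634695867 0.11342746854422035
t2 origin~ [0.60805164 0.20087297 0.016     ] edge [0.60194368 0.10537994 0.016     ]
```

```bash
python3 -m inch '[{"delta_pos":[2.7,0.3,0],"rotation":[0,0,0]},{"delta_pos":[2.7,0.3,1],"rotation":[0,0,0]},{"delta_pos":[0,0,3],"rotation":[0,0,0]},{"delta_pos":[0,0,3],"rotation":[0,0,0]},{"delta_pos":[0,0,2],"rotation":[0,0,0]},{"delta_pos":[0,0,0],"rotation":[0,0,0]},{"delta_pos":[0,0,0],"rotation":[0,0,0]}]' | grep -E "pos|force"
python3 - <<'E'
from h import *
c=shot("wrist"); print(get_obs()["eef_pos"])
cv2.imwrite("pics/w11.png",c["img"])
E
```

```text
eef_pos: [0.6056, 0.1545, 0.035]
wrist_force: [0.2, -0.5, -0.4]
[0.60655198 0.15470811 0.03600727]
```

View pics/w11.png

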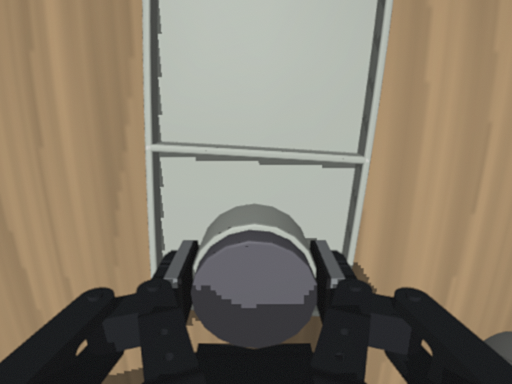

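```bash
python3 -m inch '[{"delta_pos":[0,0,1.2],"rotation":[0,0,0]},{"delta_pos":[0,0,0.5],"rotation":[0,0,0]},{"delta_pos":[0,0,0.3],"rotation":[0,0,0]},{"delta_pos":[0,0,0],"rotation":[0,0,0]},{"delta_pos":[0,0,0],"rotation":[0,0,0]}]' | grep -E "pos|force"; for i in 1 2 3 4 5; do python3 -m inch '[{"delta_pos":[0,0,0.1],"rotation":[0,0,0]},{"delta_pos":[0,0,0],"rotation":[0,0,0]}]' | grep -E "pos|force"; done
```

```text
eef_pos: [0.6057, 0.1553, 0.0147]
wrist_force: [0.0, 0.1, -1.2]
eef_pos: [0.6058, 0.1553, 0.0138]
wrist_force: [-0.4, -0.0, -0.2]
eef_pos: [0.6056, 0.1553, 0.0126]
wrist_force: [0.1, 0.4, -1.4]
eef_pos: [0.6055, 0.1552, 0.0115]
wrist_force: [0.2, -0.7, -1.2]
eef_pos: [0.6055, 0.1552, 0.0105]
wrist_force: [-0.7, 0.3, -1.4]
eef_pos: [0.6056, 0.1553, 0.0103]
wrist_force: [-3.4, -0.5, 5.6]
```

```bash
python3 -m inch '[{"delta_pos":[0,0,-0.05],"rotation":[0,0,0]},{"delta_pos":[0,0,0],"rotation":[0,0,0]},{"delta_pos":[0,0,0],"rotation":[0,0,0]},{"delta_pos":[0,0,0],"rotation":[0,0,0]},{"delta_pos":[0,0,0],"rotation":[0,0,0]}]' 6.7 | grep -E "force|open"
python3 -m inch '[{"delta_pos":[0,0,-1.5],"rotation":[0,0,0]},{"delta_pos":[0,0,-3],"rotation":[0,0,0]},{"delta_pos":[0,0,-4],"rotation":[0,0,0]},{"delta_pos":[1,-3.5,-4],"rotation":[0,0,0]},{"delta_pos":[1,-4,-2],"rotation":[0,0,0]},{"delta_pos":[1,-4,-2],"rotation":[0,0,0]},{"delta_pos":[1,-4,0],"rotation":[0,0,0]},{"delta_pos":[1,-4,0],"rotation":[0,0,0]},{"delta_pos":[1,-2,0],"rotation":[0,0,0]},{"delta_pos":[0,0,0],"rotation":[0,0,0]}]'
python3 -m inch '[{"delta_pos":[0,0,0],"rotation":[0,0,0]},{"delta_pos":[0,0,0],"rotation":[0,0,0]}]' 8.5
python3 - <<'E'
from h import *
c=shot("wrist"); print(get_obs()["eef_pos"])
cv2.imwrite("pics/w12.png",cv2.resize(c["img"],None,fx=1.5,fy=1.5,interpolation=cv2.INTER_CUBIC))
cv2.imwrite("pics/s12.png",shot("scene")["img"])
E
```

```text
wrist_force: [-0.6, -0.2, 0.8]
opening: 0.786
time_s: 27.5
eef_pos: [0.391, 0.2155, 0.1731]
eef_rot: [-0.0, 0.706, 0.708, 0.0]
wrist_force: [-0.2, 0.1, 0.3]
opening: 0.786
time_s: 27.7
eef_pos: [0.3946, 0.2143, 0.1729]
eef_rot: [0.001, 0.707, 0.707, 0.001]
wrist_force: [-0.2, 0.1, -0.2]
opening: 0.989
[0.39451898 0.21419867 0.17265097]
```

View pics/w12.png

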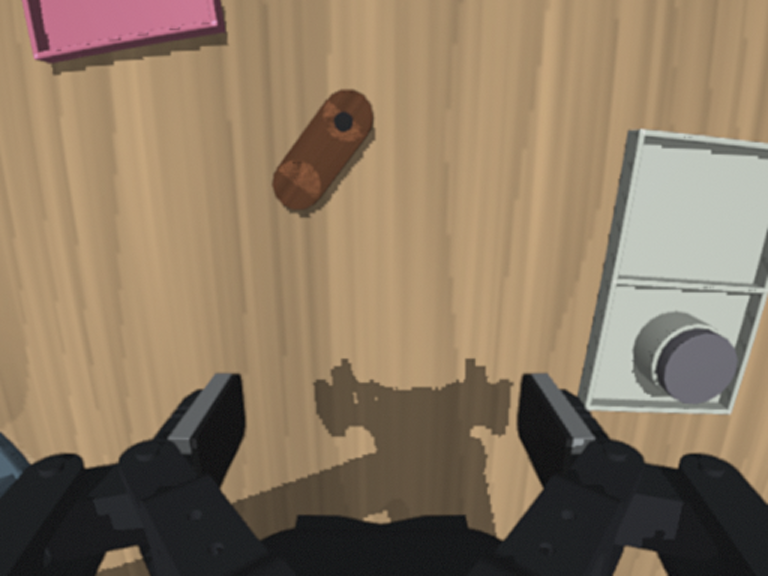

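View pics/s12.png

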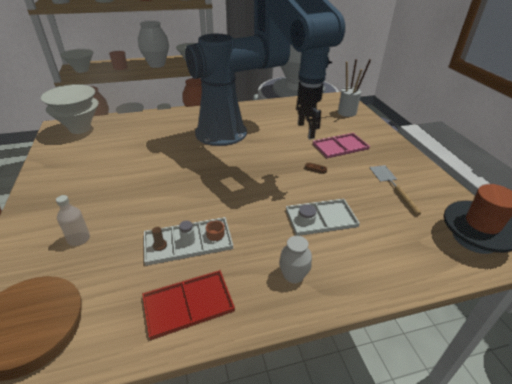

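```bash
python3 - <<'E'
from h import *
c=shot("wrist"); 
h=cv2.cvtColor(c["img"],cv2.COLOR_BGR2HSV); m=cv2.inRange(h,(0,100,0),(13,255,180)); m[:50]=0;m[150:]=0;m[:,:170]=0;m[:,260:]=0
m=cv2.morphologyEx(m,cv2.MORPH_CLOSE,np.ones((7,7)))
k=max(cv2.findContours(m,0,1)[0],key=cv2.contourArea); print(cv2.boundingRect(k))
for z in (.014,.007):
    Q=np.array([onz(c,*p[0],z)[:2]*1000 for p in k],np.float32); print(cv2.minAreaRect(Q))
A,B=onz(c,350/1.5,95/1.5,.014),onz(c,297/1.5,205/1.5,.014); print(A,B)
for p in [(640,130),(592,408),(730,412),(617,285)]: print(onz(c,p[0]/1.5,p[1]/1.5,.016).round(4))
print(get_obs()["eef_pos"])
E
```

```text
(182, 60, 67, 80)
((357.97235107421875, 287.7299499511719), (81.87403106689453, 32.019466400146484), 51.14238357543945)
((357.140380859375, 287.7186584472656), (83.78236389160156, 32.765777587890625), 51.14242935180664)
[0.37560345 0.31961473 0.014     ] [0.3410459  0.25443169 0.014     ]
[0.5533 0.3015 0.016 ]
[0.547  0.1093 0.016 ]
[0.6573 0.1024 0.016 ]
[0.5515 0.2023 0.016 ]
[0.39412205 0.2140957  0.17218517]
```

```bash
python3 - <<'E'
from h import *
c=shot("wrist"); 
h=cv2.cvtColor(c["img"],cv2.COLOR_BGR2HSV); m=cv2.inRange(h,(0,100,0),(13,255,180)); m[:50]=0;m[150:]=0;m[:,:170]=0;m[:,260:]=0
m=cv2.morphologyEx(m,cv2.MORPH_CLOSE,np.ones((7,7)))
v,u=np.nonzero(m); Q=np.array([onz(c,a,b,.012)[:2] for a,b in zip(u,v)]); w,V=np.linalg.eigh(np.cov(Q.T)); d=V[:,1]; print(Q.mean(0),np.degrees(np.arctan2(d[1],d[0])),np.sqrt(w)*4)
o=cv2.resize(c["img"],None,fx=1.5,fy=1.5); o[cv2.resize(m,(768,576))>0]=(0,255,0); cv2.imwrite("pics/m12.png",o[50:300,200:500])
print(get_obs()["time_s"])
E
```

```text
[0.35756114 0.28758413] 51.436702313814294 [0.0359082  0.08812856]
27.9
```

View pics/m12.png

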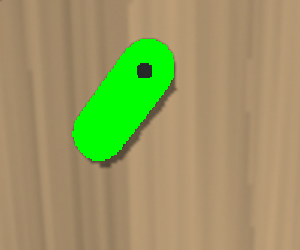

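```bash
python3 -m inch '[{"delta_pos":[2.4,-1.2,1],"rotation":[0,0,0]},{"delta_pos":[2.5,-1.2,1],"rotation":[0,0,0]},{"delta_pos":[2.4,-1.2,1],"rotation":[0,0,0]},{"delta_pos":[0,0,1],"rotation":[0,0,0.135]},{"delta_pos":[0,0,1],"rotation":[0,0,0.135]},{"delta_pos":[0,0,1],"rotation":[0,0,0.135]},{"delta_pos":[0,0,1],"rotation":[0,0,0.135]},{"delta_pos":[0,0,1],"rotation":[0,0,0.135]},{"delta_pos":[0,0,0],"rotation":[0,0,0]},{"delta_pos":[0,0,0],"rotation":[0,0,0]}]' 
python3 - <<'E'
from h import *
s=shot("scene"); d=shot("side"); print("vase",tri(s,(295.5,262),d,(170.5,190)))
c=shot("wrist"); o=get_obs(); M=rq(o["eef_rot"]); print(o["eef_pos"],np.degrees(np.arctan2(M[1,1],M[0,1])),o["q"])
h=cv2.cvtColor(c["img"],cv2.COLOR_BGR2HSV); m=cv2.inRange(h,(0,100,0),(13,255,180)); m[:40]=0;m[260:]=0;m[:,:165]=0;m[:,340:]=0
m=cv2.morphologyEx(m,cv2.MORPH_CLOSE,np.ones((7,7)))
v,u=np.nonzero(m); Q=np.array([onz(c,a,b,.012)[:2] for a,b in zip(u,v)]); w,V=np.linalg.eigh(np.cov(Q.T)); e=V[:,1]; print(Q.mean(0),np.degrees(np.arctan2(e[1],e[0])),np.sqrt(w)*4)
cv2.imwrite("pics/w13.png",c["img"])
E
```

```text
time_s: 28.9
eef_pos: [0.3575, 0.2873, 0.092]
eef_rot: [0.0, 0.901, 0.435, -0.0]
wrist_force: [-0.1, 0.3, 0.0]
opening: 0.993
vase (array([0.79471576, 0.0409001 , 0.05619759]), np.float64(0.007820505780655107))
[0.35782202 0.28763604 0.09269809] -38.566509201555704 [ 4.17599025e-01  1.04870750e-01  2.00526527e+00 -9.72427666e-06
  1.03050737e+00  1.09071640e+00]
[0.35857111 0.28881427] 51.593312854348305 [0.03558942 0.08993332]
```

View pics/w13.png

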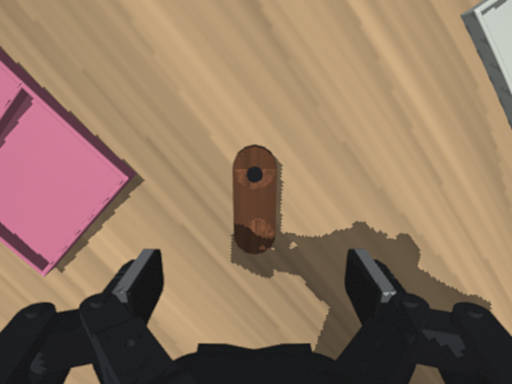

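```bash
python3 - <<'E'
from h import *
c=shot("wrist"); o=get_obs(); M=rq(o["eef_rot"])
for p in [(135,179),(45,273)]:
    print(M.T@(onz(c,*p,.016)-o["eef_pos"]))
E
```

```text
[ 0.0191366  -0.08616339  0.07667342]
[-0.05953358 -0.17147743  0.07655855]
```

```bash
python3 -m inch '[{"delta_pos":[0.1,0,3],"rotation":[0,0,0]},{"delta_pos":[0,0,3],"rotation":[0,0,0]},{"delta_pos":[0,0,1.5],"rotation":[0,0,0]},{"delta_pos":[0,0,0.9],"rotation":[0,0,0]},{"delta_pos":[0,0,0.3],"rotation":[0,0,0]},{"delta_pos":[0,0,0],"rotation":[0,0,0]}]' 6
python3 -m inch '[{"delta_pos":[0,0,0],"rotation":[0,0,0]},{"delta_pos":[0,0,0],"rotation":[0,0,0]},{"delta_pos":[0,0,0],"rotation":[0,0,0]},{"delta_pos":[0,0,0],"rotation":[0,0,0]},{"delta_pos":[0,0,0],"rotation":[0,0,0]},{"delta_pos":[0,0,0],"rotation":[0,0,0]}]' 0
```

```text
time_s: 29.7
eef_pos: [0.3583, 0.2884, 0.0055]
eef_rot: [0.0, 0.901, 0.433, 0.0]
wrist_force: [-1.5, 0.8, -0.3]
opening: 0.701
time_s: 30.3
eef_pos: [0.3587, 0.2887, 0.0064]
eef_rot: [0.0, 0.901, 0.433, 0.001]
wrist_force: [-2.5, -0.7, 6.5]
opening: 0.351
```

```bash
python3 -m inch '[{"delta_pos":[0,0,-1],"rotation":[0,0,0]},{"delta_pos":[0,0,-2],"rotation":[0,0,0]},{"delta_pos":[0,0,-2],"rotation":[0,0,0.136]},{"delta_pos":[0,0,-2],"rotation":[0,0,0.136]},{"delta_pos":[0,0,-2],"rotation":[0,0,0.136]},{"delta_pos":[0,0,0],"rotation":[0,0,0.136]},{"delta_pos":[0,0,0],"rotation":[0,0,0.136]},{"delta_pos":[0,0,0],"rotation":[0,0,0.136]},{"delta_pos":[0,0,0],"rotation":[0,0,0.136]},{"delta_pos":[0,0,0],"rotation":[0,0,0]}]'
python3 - <<'E'
from h import *
o=get_obs(); M=rq(o["eef_rot"]); print(o["eef_pos"],np.degrees(np.arctan2(M[1,1],M[0,1])),o["q"][[0,5]])
print(M.T@(np.array([.610,.250,o["eef_pos"][2]])-o["eef_pos"])*100)
E
```

```text
time_s: 31.3
eef_pos: [0.3581, 0.2884, 0.096]
eef_rot: [-0.0, 1.0, -0.029, 0.0]
wrist_force: [-0.1, 0.8, -0.1]
opening: 0.343
[0.3580533  0.28836227 0.09597061] -93.28142615905425 [0.41887696 2.046946  ]
[2.53729394e+01 2.38778401e+00 2.14853019e-02]
```

```bash
python3 -m inch '[{"delta_pos":[3.6,0.35,0],"rotation":[0,0,0]},{"delta_pos":[3.6,0.35,0],"rotation":[0,0,0]},{"delta_pos":[3.6,0.35,0],"rotation":[0,0,0]},{"delta_pos":[3.6,0.35,0],"rotation":[0,0,0]},{"delta_pos":[3.6,0.3,0],"rotation":[0,0,0]},{"delta_pos":[3.6,0.35,0],"rotation":[0,0,0]},{"delta_pos":[3.6,0.35,0],"rotation":[0,0,0]},{"delta_pos":[0,0,0],"rotation":[0,0,0]},{"delta_pos":[0,0,0],"rotation":[0,0,0]},{"delta_pos":[0,0,0],"rotation":[0,0,0]}]'
python3 - <<'E'
from h import *
c=shot("wrist"); o=get_obs(); M=rq(o["eef_rot"]); print(o["eef_pos"],np.degrees(np.arctan2(M[1,1],M[0,1])))
cv2.imwrite("pics/w14.png",cv2.resize(c["img"],None,fx=1.5,fy=1.5))
E
```

```text
time_s: 32.3
eef_pos: [0.6069, 0.2503, 0.0949]
eef_rot: [0.0, 1.0, -0.027, -0.001]
wrist_force: [0.2, -0.9, -0.9]
opening: 0.348
[0.60686658 0.25050704 0.09509078] -93.11009856715236
```

View pics/w14.png

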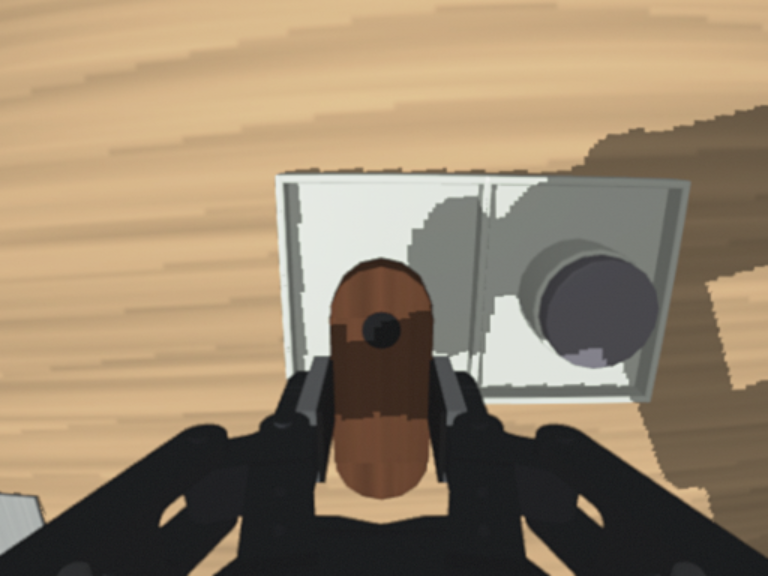

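```bash
python3 - <<'E'
from h import *
c=shot("wrist"); o=get_obs(); M=rq(o["eef_rot"])
P={k:onz(c,u/1.5,v/1.5,.016) for k,(u,v) in dict(a=(276,176),b=(689,183),c=(650,402),d=(486,180),e=(482,400)).items()}
for k in P: print(k,P[k].round(4),((M.T@(P[k]-o["eef_pos"]))*100).round(2))
A,B,C=P["a"],P["b"],P["c"]; print("centre",(A+C)/2,"yaw y",np.degrees(np.arctan2(*(A-B)[:2])))
zt=o["eef_pos"][2]+.008
for p in [(381,262),(381,497)]: print((M.T@(onz(c,p[0]/1.5,p[1]/1.5,zt)-o["eef_pos"])*100).round(2))
E
```

```text
a [0.6709 0.295  0.016 ] [ 6.15 -4.79  7.91]
b [0.6587 0.1018 0.016 ] [ 5.98 14.57  7.92]
c [0.5427 0.108  0.016 ] [-5.64 14.58  7.93]
d [0.6638 0.1993 0.016 ] [5.96 4.81 7.92]
e [0.5506 0.2003 0.016 ] [-5.35  5.33  7.93]
centre [0.60678597 0.20153685 0.016     ] yaw y 3.607778744894595
[ 4.16  0.   -0.8 ]
[-4.14 -0.   -0.8 ]
```

```bash
python3 -m inch '[{"delta_pos":[0.2,0.1,2],"rotation":[0,0,0]},{"delta_pos":[0,0,3],"rotation":[0,0,0]},{"delta_pos":[0,0,2],"rotation":[0,0,0]},{"delta_pos":[0,0,0.7],"rotation":[0,0,0]},{"delta_pos":[0,0,0.2],"rotation":[0,0,0]},{"delta_pos":[0,0,0],"rotation":[0,0,0]},{"delta_pos":[0,0,0],"rotation":[0,0,0]}]' | grep -E "pos|force"; for i in 1 2 3 4 5; do python3 -m inch '[{"delta_pos":[0,0,0.1],"rotation":[0,0,0]},{"delta_pos":[0,0,0],"rotation":[0,0,0]}]' | grep -E "pos|force"; done
```

```text
eef_pos: [0.6111, 0.2494, 0.0178]
wrist_force: [0.6, -0.8, -0.2]
eef_pos: [0.6105, 0.2491, 0.0159]
wrist_force: [0.4, 0.8, -1.3]
eef_pos: [0.61, 0.249, 0.0141]
wrist_force: [-0.0, 0.0, -0.6]
eef_pos: [0.6099, 0.249, 0.0129]
wrist_force: [-0.3, -0.4, -0.7]
eef_pos: [0.61, 0.249, 0.0119]
wrist_force: [-0.6, -0.2, -0.1]
eef_pos: [0.61, 0.249, 0.011]
wrist_force: [0.3, -0.0, -0.5]
```

```bash
for i in 1; do python3 -m inch '[{"delta_pos":[0,0,0.1],"rotation":[0,0,0]},{"delta_pos":[0,0,0],"rotation":[0,0,0]}]' | grep -E "pos|force"; done
```

```text
eef_pos: [0.6102, 0.2491, 0.0105]
wrist_force: [-1.6, -0.5, 3.3]
```

```bash
python3 -m inch '[{"delta_pos":[0,0,0],"rotation":[0,0,0]},{"delta_pos":[0,0,0],"rotation":[0,0,0]},{"delta_pos":[0,0,0],"rotation":[0,0,0]},{"delta_pos":[0,0,0],"rotation":[0,0,0]}]' 4.8 | grep -E "force|open"
python3 -m inch '[{"delta_pos":[0,0,-1.5],"rotation":[0,0,0]},{"delta_pos":[0,0,-3],"rotation":[0,0,0]},{"delta_pos":[0,0,-4],"rotation":[0,0,0]},{"delta_pos":[-2,1,-4],"rotation":[0,0,0]},{"delta_pos":[-3,3,-4],"rotation":[0,0,0]},{"delta_pos":[-3,3,-3],"rotation":[0,0,0]},{"delta_pos":[-2,3,0],"rotation":[0,0,0]},{"delta_pos":[0,3,0],"rotation":[0,0,0]},{"delta_pos":[0,0,0],"rotation":[0,0,0]},{"delta_pos":[0,0,0],"rotation":[0,0,0]}]'
python3 - <<'E'
from h import *
c=shot("wrist"); s=shot("scene");d=shot("side")
cv2.imwrite("pics/w15.png",cv2.resize(c["img"],None,fx=1.5,fy=1.5))
cv2.imwrite("pics/s15.png",cv2.resize(s["img"][150:300,120:380],None,fx=3,fy=3,interpolation=cv2.INTER_CUBIC))
cv2.imwrite("pics/d15.png",cv2.resize(d["img"][100:300,150:350],None,fx=2.9,fy=2.9,interpolation=cv2.INTER_CUBIC))
E
```

```text
wrist_force: [0.5, 0.5, -0.2]
opening: 0.561
time_s: 35.7
eef_pos: [0.5091, 0.1297, 0.1995]
eef_rot: [-0.0, 1.0, -0.029, 0.001]
wrist_force: [0.0, 1.0, 0.4]
opening: 0.563
```

View pics/w15.png

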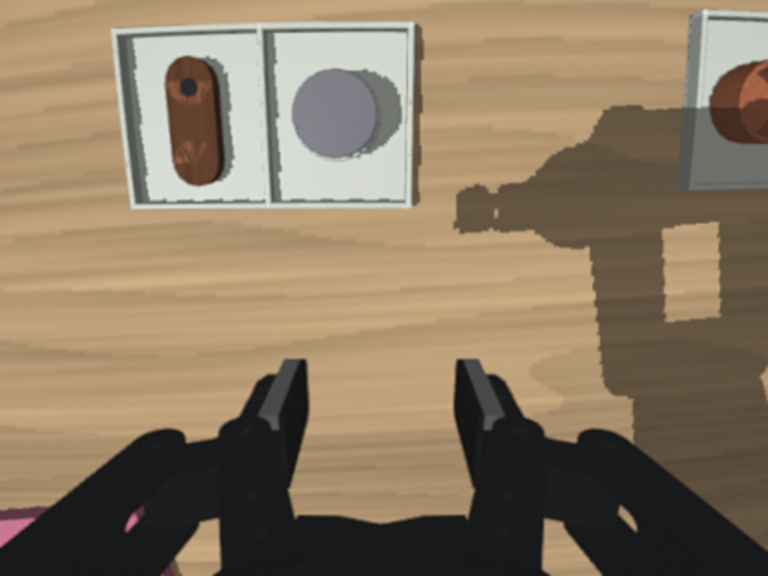

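View pics/s15.png

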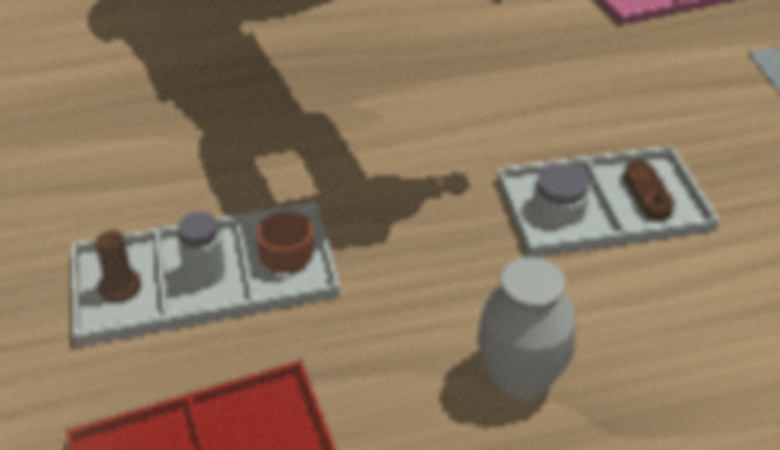

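View pics/d15.png

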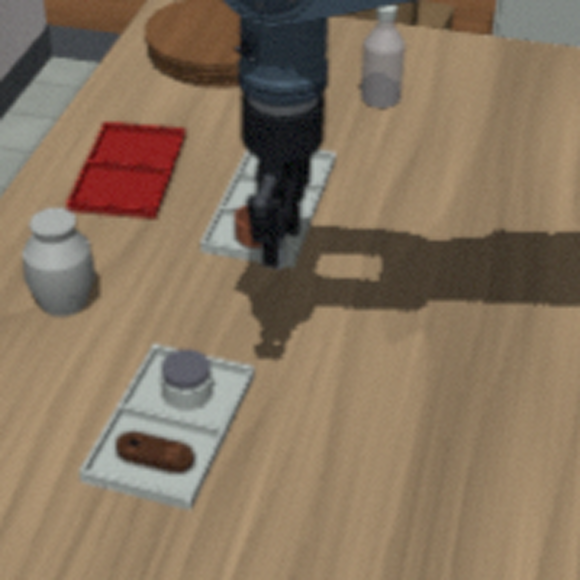

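All five things stand in their bays: stamp, tall jar and dish in tray3, squat jar and rib in tray2. The gripper is clear.

```bash
python3 -c "
from bench import hand_in; print(hand_in())"
```

```text
the job is handed in; nothing more can be done
None
```

Both pottery kits are made up and the job is handed in, at about 36 s on the robot's clock.

- **Three-bay tray:** the tall jar is in the middle bay, the clay dish in the +y end bay and the wooden stamp in the −y end bay.
- **Two-bay tray:** the squat jar is in the −y bay and the rib lies flat in the +y bay, its length along the tray's x axis to within a few degrees.
- **Setting down:** I lowered each thing in 1 mm steps until the wrist felt the floor, and only then released it. The contact force was between 3 and 12 N.

The last pictures were taken from the scene, side and wrist cameras after the arm drew back. Between them they show all five things upright (the rib flat) inside their bays. In the side picture the arm hid most of the three-bay tray, so its contents rest on the scene picture. The vase, bottle and spatula were never touched.

My first estimates of the three-bay tray from the scene and side cameras disagreed by up to about 15 mm. I used the closer wrist-camera measurements instead, and those agreed to about 2 mm. No other check failed.

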